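# Close the instrument jar until its lid clicks

### The job

On the clinic's steel bench the larger of the two steel instrument jars has been left with its lid loose. Turn its lid clockwise (seen from above) by the bar on top until it is fully home and the ratchet has clicked at least once, then let go of it. Leave the smaller jar's lid as it is.

Things in the scene. Friction and masses are not known exactly. Their poses are not given: they have to be found in the camera images.
- lid_bar (a point): Grip point of the larger jar's lid: on its axis, in the bar, 123 mm above the bench. Fixed steel jar 110 mm across; white lid disc 114 mm across, top 98 mm above the bench; across it stands a black bar 64 long, 14 thick, 36 tall (top at 134 mm). Turns with the lid: x along the bar, y across its thickness (pinch along y, from above), z up. The lid only turns: it neither rises nor lifts off.
- lid_thread (a joint): Thread of the larger lid, rad: 0 is home against a hard stop, negative is loose, clockwise from above raises it. Starts between -0.55 and -0.25. Friction 0.08 N m; it stays where it is left, and anticlockwise turning unscrews it. From any start 75 to 90 degrees of clockwise turning in one grasp brings the lid home and past its first click.
- lid_ratchet (a joint): How far the larger lid's shell, with its bar, has slipped clockwise over its thread, rad: 0 at the start and while the thread turns. Once the thread is home, turning on slips the ratchet, at 0.25 N m or less, with a click every 0.52 rad (30 degrees), the first 0.26 rad past home. More clicks do no harm; the shell stays where it is left.
- small_lid (a joint): Lid of the smaller jar, not to be turned: rad, clockwise positive, 0 at the start. Fixed jar 72 mm across; lid of the same form, 76 mm across, bar 50 mm long with its top 124 mm above the bench. The jars stand 200 mm or more apart, left and right in either order. Other things near them are under 100 mm tall, but for bottles up to 180 mm, 130 mm or more beyond the larger jar.
Not all that is in view belongs to the job. Leave any purple look-alike of the part that bears lid_bar alone. What is shaped like the part that bears small_lid but yellow is not meant.

How it is judged:
By the outcome, as a careful person would: the job done as asked, in the order asked, and still so for the second after the job is handed in, with the robot touching nothing.
It also fails if it takes over 40 s, if anything falls off the work surface, if the arm or the gripper's body presses on something with over 40 N, if the wrist force passes 120 N, or if a joint passes its speed limit or range.

### The arm

A 7-joint arm with a two-finger parallel gripper is mounted at the origin on the work surface. World frame = base frame: x ahead of the robot, y to its left, z up, the work surface at z = 0. Lengths are in mm, angles in rad, forces in N, time in s.
With the tool pointing down it reaches from about 425 to 875 mm from the base axis. Payload 4.7 kg.
Tool frame: the origin (TCP) lies midway between the tips of the shut fingers; the grasp point (between the pads) lies 19 mm behind it (robot.tcp_to_grasp is the distance from the TCP to the grasp point, in mm); z points along the fingers, y is the line along which they close (so a half turn about z gives the same grasp; the last joint's range is limited). The gripper opens to 87 mm and grips with 3 to 60 N. Pads are 19 mm wide; open, the fingers measure 117 mm over their backs; the gripper's body (75 mm by 190 mm) begins 51 mm behind the grasp point.
Start: joints at [-1.224, 0.321, -0.07, 1.45, 0.023, 1.371, -0.057], TCP at [212.377, 614.347, 222.587] pointing down, gripper open.
Joint ranges: [-2.86, 2.86], [-0.3, 2.09], [-1.38, 1.24], [0.06, 2.45], [-1.56, 4.7], [0.09, 2.05], [-2.69, 2.69]. Speed limits (rad/s): [2.57, 2.57, 3.14, 3.14, 3.14, 3.14, 3.14].

### API

Orientations are given as [roll, pitch, yaw] about the fixed x, y, z axes, in that order (R = Rz(yaw) Ry(pitch) Rx(roll)).
In Python, from bench import robot, jaws, kinematics, eyes, order, readout gives the robot as it stands. The module is installed in compiled form; this text tells all that it offers. Calls block until the motion is done:
- robot.movep(position, orientation): joint-space move of the TCP to a pose.
- robot.servo_line(position, ori=None, rate=150, stop_force=None): straight line of the TCP; ori=None keeps the orientation; rate is the mean speed in mm/s. With stop_force (N) it stops when the force on the tool has changed by that much, and returns True; else False.
- robot.move_j(angles): joint-space move.
- jaws.grip(opening, f_grip=None): opening from 0.0 (shut) to 1.0 (fully open); f_grip is the grip in N (None keeps the last); returns when the fingers have stopped.
- robot.sleep(seconds).
- kinematics.solve_ik(position, orientation): joint angles nearest the present ones, or None.
- eyes.snapshot(name): name is "side" or "top"; returns the picture (384x512x3 uint8, red, green, blue); there is no depth.
- eyes.camera_info(name): a dict with "intrinsics" (3x3 intrinsics, pixels), "pose" (4x4, takes a point from camera to world coordinates). Camera axes: x right, y up, looking along -z (the intrinsics and any distortion apply to the point x, -y, -z); pixel columns grow to the right and rows downward; lengths in mm; the calibration is good to about 2 mm. A picture is of the moment at which its call begins. camera_info takes no time and is no camera call.
A pose or a line that the arm cannot do raises robot.Unreachable and nothing moves.
- order.job_done(): hands the job in; it is judged then, once.
Readings, each from a call of its own:
- readout.read_time_s(): time.
- readout.read_qpos(): joint angles.
- readout.read_qd(): joint speeds.
- readout.read_effort(): joint torques, N m.
- readout.read_position(): TCP position.
- readout.read_ee_rot(): TCP orientation.
- readout.read_force(): force on the tool from outside, world axes, zero at the start.
- readout.read_wrist_torque(): the same for the moment, N m.
- readout.read_grip_width(): opening from 0.0 (shut) to 1.0 (fully open).
- readout.read_gripper_force(): force on a finger pad.
Only numpy, scipy, OpenCV 4.12 (cv2) and the standard library are available. Lean on these libraries where they do the work, as an engineer would, in place of code of your own. Each camera call takes 0.05 s, during which the arm holds its last target. There are 200 camera calls.

## Working session

There is one attempt and no reset: what is moved stays moved. The work goes in short steps, each a Python script; the robot and the scene stay as the last script left them, time stands still between calls to the robot, and variables do not carry over. Pictures are saved under pics/ and viewed, at most 10 in all, crops included, and the job is handed in when it is done.

```bash
mkdir -p pics; python3 - <<'E'
from bench import eyes,readout
import cv2,numpy as np
for n in("top","side"):
    im=eyes.snapshot(n); cv2.imwrite(f"pics/{n}0.png",im[:,:,::-1]); i=eyes.camera_info(n); print(n,i)
print(readout.read_time_s(),readout.read_ee_rot())
E
```

```text
top {'intrinsics': array([[384.86546346,   0.        , 258.27543602],
       [  0.        , 384.86546346, 186.31625726],
       [  0.        ,   0.        ,   1.        ]]), 'pose': array([[-2.04007938e-02,  9.87834574e-01, -1.54164401e-01,
         3.28898288e+02],
       [-9.99723200e-01, -1.83480449e-02,  1.47265759e-02,
         1.21521936e+01],
       [ 1.17188055e-02,  1.54422162e-01,  9.87935456e-01,
         8.15052488e+02],
       [ 0.00000000e+00,  0.00000000e+00,  0.00000000e+00,
         1.00000000e+00]])}
side {'intrinsics': array([[461.67978115,   0.        , 258.37940444],
       [  0.        , 461.67978115, 194.86138521],
       [  0.        ,   0.        ,   1.        ]]), 'pose': array([[-9.83600701e-01,  1.16081421e-01, -1.38038996e-01,
         3.35653740e+02],
       [-1.80303746e-01, -6.51940017e-01,  7.36522079e-01,
         6.19119746e+02],
       [-4.49661601e-03,  7.49332581e-01,  6.62178573e-01,
         6.37091161e+02],
       [ 0.00000000e+00,  0.00000000e+00,  0.00000000e+00,
         1.00000000e+00]])}
0.1 [-3.13989402e+00  1.00857456e-04  2.80885938e+00]
```

View pics/top0.png

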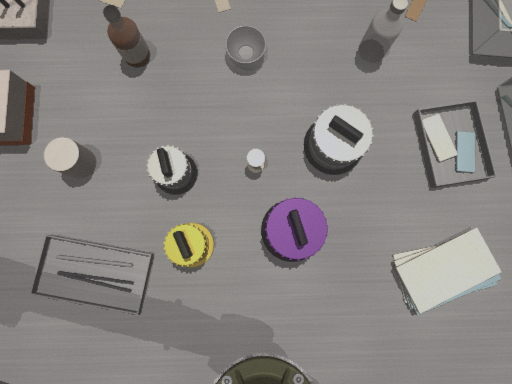

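View pics/side0.png

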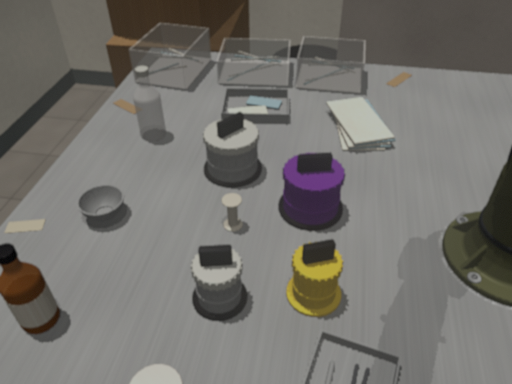

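The top view shows four lidded jars: large white at (343,134), large purple at (296,229), small white at (168,167) and small yellow at (187,245). In the side view they are at (231,140), (314,180), (217,265) and (317,263). The target is the large white one: it's a steel jar with a white lid, and bigger than the other white one. The purple and yellow jars are look-alikes. I'll measure it and confirm with a crop.

```bash
cat > h.py <<'E'
import numpy as np,cv2
from bench import eyes
def cast(n,px,z):
    i=eyes.camera_info(n);K=i["intrinsics"];T=i["pose"]
    px=np.atleast_2d(px).astype(float)
    d=np.c_[(px[:,0]-K[0,2])/K[0,0],-(px[:,1]-K[1,2])/K[1,1],-np.ones(len(px))]@T[:3,:3].T
    return T[:3,3]+d*((z-T[2,3])/d[:,2])[:,None]
def big(m,c):
    n,l,s,ce=cv2.connectedComponentsWithStats(m.astype(np.uint8))
    k=min((k for k in range(1,n) if s[k,4]>60),key=lambda k:np.hypot(*(ce[k]-c)))
    return max(cv2.findContours((l==k).astype(np.uint8),cv2.RETR_EXTERNAL,cv2.CHAIN_APPROX_NONE)[0],key=cv2.contourArea)
def measure(n,im,c,thr,r):
    v=im.max(2).astype(int)
    yy,xx=np.mgrid[:384,:512]; near=np.hypot(xx-c[0],yy-c[1])<r
    bar=big((v<60)&near,c)
    lid=big((v>thr)&near,c)
    bw=cast(n,bar[:,0],134)[:,:2]; rb=cv2.minAreaRect(bw.astype(np.float32))
    p=cv2.boxPoints(rb); e=max((p[1]-p[0],p[2]-p[1]),key=np.linalg.norm)
    hull=cv2.convexHull(lid)[:,0]
    lw=cast(n,hull,98)[:,:2].astype(np.float32); rl=cv2.minEnclosingCircle(lw)
    return dict(bar=rb,yaw=np.degrees(np.arctan2(e[1],e[0]))%180,lid=rl,ell=cv2.fitEllipse(lw)),bar,lid
E
python3 - <<'E'
from h import *
out=[]
for n,c,thr in(("top",(345,130),150),("side",(231,126),125)):
    im=cv2.imread(f"pics/{n}0.png")
    m,b,l=measure(n,im,c,thr,45); print(n,m)
    x,y=c; s=6
    cr=cv2.resize(im[y-35:y+65,x-45:x+20+45-20],None,fx=4.4,fy=4.4,interpolation=cv2.INTER_CUBIC)
    for q,col in((b,(0,0,255)),(l,(0,200,0))):
        cv2.polylines(cr,[((q-[x-45,y-35]+.5)*4.4).astype(int)],True,col,1)
    out.append(cr)
cv2.imwrite("pics/crop.png",np.hstack(out))
E
```

```text
top {'bar': ((534.271240234375, -156.99899291992188), (59.370567321777344, 13.267297744750977), 53.11870574951172), 'yaw': np.float32(53.118656), 'lid': ((543.3761596679688, -164.4174346923828), 59.341793060302734), 'ell': ((543.8018188476562, -164.7578125), (115.98946380615234, 117.7994613647461), 160.05551147460938)}
side {'bar': ((534.9445190429688, -140.22265625), (83.06039428710938, 47.166717529296875), 54.57208251953125), 'yaw': np.float32(54.572067), 'lid': ((551.0411376953125, -218.2069854736328), 160.79757690429688), 'ell': ((551.2994384765625, -204.24017333984375), (188.300537109375, 345.09130859375), 16.628530502319336)}
```

View pics/crop.png

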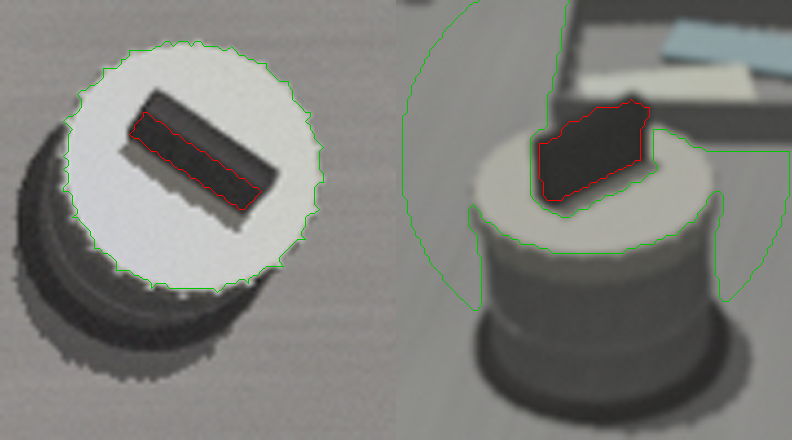

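The crop confirms the target: a white lid on a steel jar, centred near top-view pixel (343,134). The mask only caught the dark side face of the bar; the lighter band at the upper right is its top face, so I'll measure that.

```bash
python3 - <<'E'
from h import *
im=cv2.imread("pics/top0.png");v=im.max(2).astype(int)
print(v[116:142:2,328:364:2])
yy,xx=np.mgrid[:384,:512];near=np.hypot(xx-346,yy-128)<20
for lo,hi in((55,105),(55,95),(0,95)):
    b=big((v>lo)&(v<hi)&near,(348,126))
    w=cast("top",b[:,0],134)[:,:2].astype(np.float32);r=cv2.minAreaRect(w);print(lo,hi,r,)
# side, dark bar: bottom/top silhouettes
im=cv2.imread("pics/side0.png");v=im.max(2)
n=np.hypot(xx-231,yy-126)<22
b=big((v<75)&n,(231,126));print(cv2.approxPolyDP(b,2,True)[:,0].tolist())
for p in cv2.approxPolyDP(b,2,True)[:,0]:print(p,cast("side",p,134)[0].round(),cast("side",p,98)[0].round())
E
```

```text
[[204 202 204  93  71 158 201 204 204 202 204 202 206 198 202 200 202 203]
 [202 202 173  66  69  70  98 194 205 203 203 203 203 204 203 204 204 203]
 [205 194  48  71  74  72  67  66 159 202 203 204 204 203 204 201 201 202]
 [203  91  52  43  59  72  73  70  68  96 199 201 205 202 205 202 201 204]
 [184  51  46  50  49  50  73  73  70  64  63 191 201 203 203 202 205 205]
 [184  57  49  44  47  45  50  60  74  70  66  65 111 198 203 205 201 205]
 [108 110  68  45  46  49  46  50  54  71  72  69  63  61 187 204 204 202]
 [127 108 107  90  46  40  47  48  46  48  61  78  70  63  60 118 198 203]
 [204 133 108 107 104  67  48  47  43  48  51  55  71  72  69  63  73 189]
 [206 204 193 112 109 110  86  51  45  45  47  48  48  61  75  68  62  79]
 [204 205 202 202 127 108 107 105  66  48  48  46  42  49  57  72  66 132]
 [205 205 207 203 206 134 128 107 111  90  48  45  50  48  48  50  89 205]
 [207 205 204 205 204 205 205 128 109 109 106  64  49  48  47  88 203 205]]
55 105 ((537.4165649414062, -159.84854125976562), (62.56861877441406, 26.652620315551758), 53.675106048583984)
55 95 ((537.7630004882812, -159.80975341796875), (62.094425201416016, 25.070232391357422), 53.67865753173828)
0 95 ((537.7630004882812, -159.80975341796875), (62.094425201416016, 25.070232391357422), 53.67865753173828)
[[250, 115], [223, 114], [223, 120], [218, 123], [219, 136], [223, 137], [242, 127], [242, 119], [246, 117], [252, 120]]
[250 115] [ 502. -180.  134.] [ 514. -237.   98.]
[223 114] [ 557. -174.  134.] [ 573. -231.   98.]
[223 120] [ 552. -152.  134.] [ 567. -207.   98.]
[218 123] [ 559. -140.  134.] [ 575. -194.   98.]
[219 136] [546. -95. 134.] [ 561. -147.   98.]
[223 137] [538. -93. 134.] [ 552. -144.   98.]
[242 127] [ 509. -134.  134.] [ 521. -188.   98.]
[242 119] [ 515. -163.  134.] [ 528. -218.   98.]
[246 117] [ 508. -171.  134.] [ 521. -228.   98.]
[252 120] [ 494. -162.  134.] [ 506. -218.   98.]
```

```bash
python3 - <<'E'
from bench import robot,kinematics
import numpy as np
np.set_printoptions(precision=2,suppress=True)
P=[543.1,-164]
for y in (53.7,-126.3,233.7):
  for d in(0,-44,-88):
    for z in (240,104):print(y,d,z,kinematics.solve_ik(P+[z],[np.pi,0,np.radians(y+d)]))
E
```

```text
53.7 0 240 [ 0.16  0.14  0.09  1.64 -0.01  1.37 -0.38]
53.7 0 104 [-0.52  0.32  0.9   1.83 -0.28  1.12 -0.15]
53.7 -44 240 [ 0.17  0.14  0.08  1.64 -0.01  1.37 -1.15]
53.7 -44 104 [-0.49  0.32  0.87  1.83 -0.27  1.12 -0.93]
53.7 -88 240 [-0.68  0.21  1.06  1.67 -0.19  1.37 -1.75]
53.7 -88 104 [-0.64  0.39  1.07  1.83 -0.38  1.14 -1.61]
-126.3 0 240 [ 1.22  0.33 -1.18  1.61  0.31  1.41  2.52]
-126.3 0 104 [ 1.19  0.5  -1.17  1.77  0.49  1.21  2.38]
-126.3 -44 240 [ 0.15  0.14  0.1   1.64 -0.01  1.37  2.  ]
-126.3 -44 104 [-0.5   0.32  0.87  1.83 -0.27  1.12  2.21]
-126.3 -88 240 [ 0.15  0.14  0.11  1.64 -0.02  1.37  1.23]
-126.3 -88 104 [-0.51  0.32  0.89  1.83 -0.28  1.12  1.45]
233.7 0 240 [ 1.22  0.33 -1.18  1.61  0.31  1.41  2.52]
233.7 0 104 [ 1.19  0.5  -1.17  1.77  0.49  1.21  2.38]
233.7 -44 240 [ 0.15  0.14  0.1   1.64 -0.01  1.37  2.  ]
233.7 -44 104 [-0.5   0.32  0.87  1.83 -0.27  1.12  2.21]
233.7 -88 240 [ 0.15  0.14  0.11  1.64 -0.02  1.37  1.23]
233.7 -88 104 [-0.51  0.32  0.89  1.83 -0.28  1.12  1.45]
```

```bash
python3 - <<'E'
from bench import robot,jaws,readout
import numpy as np
np.set_printoptions(precision=2,suppress=True)
P=[543.1,-164.0]; O=[np.pi,0,np.radians(53.7)]
p=readout.read_position(); robot.servo_line([p[0],p[1],260])
robot.movep(P+[245],O); jaws.grip(0.5)
print(readout.read_time_s(),readout.read_qpos(),readout.read_position(),readout.read_force())
print("stopped",robot.servo_line(P+[104],rate=80,stop_force=10))
jaws.grip(0.0,f_grip=25)
print(readout.read_time_s(),readout.read_qpos(),readout.read_position(),readout.read_ee_rot(),readout.read_force(),readout.read_wrist_torque(),readout.read_grip_width()*87,readout.read_gripper_force())
E
```

```text
4.45 [ 0.16  0.13  0.09  1.63 -0.01  1.38 -0.38] [ 543.11 -164.03  245.03] [0.26 0.07 0.05]
stopped False
6.9917 [ 0.17  0.23  0.09  1.81 -0.02  1.1  -0.37] [ 542.86 -163.84  104.05] [-3.14  0.    0.94] [-1.41  0.28  1.18] [ 0.12  0.35 -0.07] 13.962698878421405 25.00006065471098
```

Gripped at 13.96 mm with low forces, so I'll turn clockwise using joint 7 only.

```bash
python3 - <<'E'
from bench import robot,jaws,readout
import numpy as np
np.set_printoptions(precision=2,suppress=True)
q=np.array(readout.read_qpos())
for k in range(1,12):
    t=q.copy(); t[6]-=np.radians(8)*k; robot.move_j(t)
    print(round(readout.read_time_s(),2),8*k,np.degrees(readout.read_ee_rot()[2]).round(1),readout.read_wrist_torque(),readout.read_force(),readout.read_position())
E
```

```text
7.25 8 45.9 [-0.11  0.13 -0.1 ] [-0.41 -0.55  0.18] [ 542.94 -163.9   104.05]
7.51 16 38.0 [-0.2   0.01 -0.09] [ 0.34 -0.26 -0.13] [ 543.01 -164.01  104.06]
7.77 24 30.0 [-0.32 -0.15 -0.06] [ 0.27 -0.43 -1.04] [ 543.07 -164.07  104.05]
8.03 32 22.1 [-0.46 -0.2  -0.  ] [ 1.95 -0.9  -1.29] [ 543.11 -164.23  104.06]
8.28 40 14.1 [-0.67 -0.38 -0.07] [ 2.02 -2.33 -2.14] [ 543.13 -164.35  104.07]
8.54 48 6.1 [-0.91 -0.49 -0.06] [ 2.5  -2.24 -3.25] [ 543.11 -164.46  104.08]
8.8 56 -1.9 [-1.07 -0.6  -0.01] [ 4.22 -4.45 -2.71] [ 543.08 -164.6   104.07]
9.06 64 -10.0 [-1.16 -0.59 -0.01] [ 3.18 -4.02 -3.25] [ 543.08 -164.71  104.1 ]
9.32 72 -18.0 [-1.16 -0.57 -0.06] [ 2.62 -3.63 -3.27] [ 543.02 -164.86  104.09]
9.57 80 -26.0 [-1.15 -0.54 -0.02] [ 3.13 -5.11 -3.98] [ 542.98 -164.97  104.09]
9.83 88 -34.0 [-1.22 -0.46 -0.09] [ 2.36 -3.92 -2.19] [ 542.87 -165.11  104.1 ]
```

```bash
python3 - <<'E'
from bench import robot,jaws,readout
from h import *
print(readout.read_grip_width()*87)
jaws.grip(0.5); p=readout.read_position(); robot.servo_line([p[0],p[1],260],rate=150)
q=list(readout.read_qpos()); q[0]+=1.0; robot.move_j(q)
im={n:eyes.snapshot(n)[:,:,::-1] for n in("top","side")}
for n in im: cv2.imwrite(f"pics/{n}1.png",im[n])
v=im["top"].max(2).astype(int);yy,xx=np.mgrid[:384,:512];near=np.hypot(xx-346,yy-128)<21
w=cast("top",big((v<95)&near,(346,128))[:,0],134)[:,:2].astype(np.float32);print(cv2.minAreaRect(w))
for c in((167,162),):
  for n in(0,1):
    v=cv2.imread(f"pics/top{n}.png").max(2).astype(int);near=np.hypot(xx-c[0],yy-c[1])<17
    print(cv2.minAreaRect(big((v<90)&near,c)))
print(readout.read_time_s(),readout.read_position(),readout.read_force())
E
```

```text
13.997652489789052
((538.2512817382812, -160.11390686035156), (13.832344055175781, 73.51172637939453), 55.90842056274414)
((164.41175842285156, 162.64707946777344), (30.074417114257812, 9.216353416442871), 75.96376037597656)
((164.41175842285156, 162.64707946777344), (30.074417114257812, 9.216353416442871), 75.96376037597656)
13.8917 [ 156.78864862 -544.27239444  258.81792133] [0.40101533 0.3103894  0.69902226]
```

View pics/top1.png

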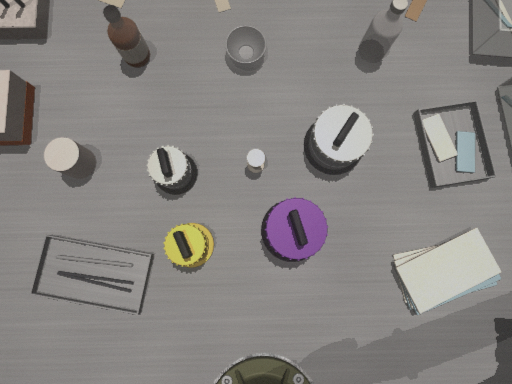

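The bar at (346,130) has turned from 53.7° to -34.1°, which is 88° clockwise. That takes it home and past the first click from any start. The small lid's bar at (164,163) hasn't moved, and the arm is clear.

```bash
python3 -c "
from bench import order;print(order.job_done())"
```

```text
the job is handed in; nothing more can be done
None
```

I turned the larger white lid 88° clockwise by its bar, enough to bring it home and past its first click from any stated start (the click itself wasn't sensed). I then let go, left the smaller lid unmoved, and handed the job in at about 14 s.

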